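# Stop a balance slab from rocking

## Robot

A 7-joint arm with a two-finger parallel gripper is mounted at the origin on the work surface. World frame = base frame: x ahead of the robot, y to its left, z up, the work surface at z = 0. Lengths are in m, angles in rad, forces in N, time in s.
With the tool pointing down it reaches from about 0.425 to 0.925 m from the base axis. Payload 6.8 kg.
Tool frame: the origin (TCP) lies on the mounting face of the last link; the fingertips stand 173 mm ahead of it and the grasp point (between the pads) lies 155 mm ahead of it; z points along the fingers, y is the line along which they close (so a half turn about z gives the same grasp; the last joint's range is limited). The gripper opens to 85 mm and grips with 20 to 120 N. Pads are 22 mm wide; open, the fingers measure 114 mm over their backs; the gripper's body (76 mm by 85 mm) begins 54 mm behind the grasp point. The pads swing forward as they close: fully open they stand 13 mm farther back than shut.
Start: joints at [1.182, 0.477, 0.022, 1.555, -0.011, 1.109, -0.083], TCP at [0.187, -0.649, 0.405] pointing down, gripper open.
Joint ranges: [-2.96, 2.96], [-0.34, 2.1], [-1.41, 1.46], [0.24, 2.44], [-1.37, 4.51], [0.17, 1.92], [-2.96, 2.96]. Speed limits (rad/s): [2.39, 2.39, 3.14, 3.14, 3.14, 3.14, 3.14].

## Interface

Orientations are given as a unit quaternion [w, x, y, z].
In Python, from station import bot gives the robot as it stands. The module is installed in compiled form; this text tells all that it offers.
- The arm moves only by the shell command python3 -m pendant 'ROWS' [FORCE]. ROWS is JSON, a list of rows, each a list of 5 numbers: the finger opening in m, from 0 to 0.0854, then the shift along the tool's x, y, z in m, then the turn about the tool's z in degrees. In form: [[jaw, x, y, z, yaw], ...]. A call has 1 to 12 rows; each row shifts and turns the commanded pose from where the row before left it, along the tool's axes as they then stand; what a row does not reach is not made up. A row lasts 1/12 s, in which the tool goes at most 41.7 mm and 7.16 degrees, less where a joint would pass 70% of its speed; a pose out of reach is approached as far as the arm can. A call with a gripper value outside its range is refused whole. The fingers move at their own pace and stop on an object; FORCE is the grip in N (left out, the last holds). Time passes only in rows, so rows that do not move let the fingers close. It gives the time, the measured TCP pose, the force, the opening and the grip force at its end, in the units of the state.
- bot.get_obs(): the state, without advancing time (a new reading comes with each control period).
- bot.read_camera(name): name is "scene" or "top"; returns (picture, depth): 384x512x3 uint8, blue, green, red; 384x512 float32, m along the optical axis (not along the pixel's ray), 0 where there is no reading.
- bot.camera_model(name): a dict with "intrinsics" (3x3 intrinsics, pixels), "dist_coeffs" ([k1, k2, p1, p2, k3] as OpenCV has them; the pictures are not rectified), "R" (3x3) and "t" (3): a world point X has camera coordinates R X + t. Camera axes: x right, y down, z forward; pixel columns grow to the right and rows downward; lengths in m; the calibration is good to about 2 mm. A picture is of the moment at which its call begins. camera_model takes no time and is no camera call.
- bot.hand_in(): hands the job in; it is judged then, once.
Trained networks look in the newest picture that a camera, given by its name, has taken for a name from the list of things; names that differ only in an ending like _2 or _b are one class to them, and where a whole thing is asked for, a point or a joint stands for the part that bears it (a point fixed in the world has none). Each returns a list of dicts, best first, with "score" (0 to 1); they miss things now and then, are a little off and sometimes report something else, mostly with a low value. They report only what shows in the picture. A call takes as long as a camera call. They do not tell look-alikes from the thing itself.
- bot.boxes_of(name, camera): "at" ([column, row] in pixels, amid what is visible of it).
- bot.trace(name, camera): "mask" (384x512 bool, what is visible of it) and "at" ([column, row] in pixels, amid what is visible of it).
- bot.pinpoint(name, camera): "at" ([column, row] in pixels: a listed point, or the origin of a listed thing).
The state is a dict: "t": time; "q": joint angles; "joint_vel": joint speeds; "joint_torque": joint torques, N m; "eef_pos": TCP position; "tool_rot": TCP orientation; "contact_force": force on the tool from outside, world axes, zero at the start; "torque": the same for the moment, N m; "gripper_width": opening from 0.0 (shut) to 1.0 (fully open); "grasp_force": force on a finger pad.
Only numpy, scipy, OpenCV 4.12 (cv2) and the standard library are available. Lean on these libraries where they do the work, as an engineer would, in place of code of your own. Each camera call takes 0.05 s, during which the arm holds its last target. There are 200 camera calls.

## Task

The stone slab under the balance rocks: one of its four corners gives when pressed, the other three are firm. With a fingertip press down on the corners to find the one that dips, push the shim lying at that corner under the slab until its tab is up against the slab's edge, then press that corner again to check that it is firm. Only press and push, pick nothing up, and leave the other three shims and everything else where they are.

Things in the scene. Friction and masses are not known exactly. Their poses are not given: they have to be found in the camera images.
- slab: Pale stone slab, 210 (x) by 270 (y) by 30 mm, 5 kg, level on four feet; origin at the centre of its underside, 12 mm above the bench (top at 42 mm); x points away from the robot, y to its left. Pressed with 5 N or more, the bad corner sinks about 5 mm at the press point, stops, and comes back when let go; the others give less than 1 mm. It cannot be told by looks.
- corner_left_near (a point): Press point on the slab's top near its left near corner, 17 mm in from the end face and 27 mm in from the side face; left, right, near and far as seen from the robot.
- corner_left_far (a point): Press point on the slab's top near its left far corner, 17 mm in from the end face and 27 mm in from the side face; left, right, near and far as seen from the robot.
- corner_right_near (a point): Press point on the slab's top near its right near corner, 17 mm in from the end face and 27 mm in from the side face; left, right, near and far as seen from the robot.
- corner_right_far (a point): Press point on the slab's top near its right far corner, 17 mm in from the end face and 27 mm in from the side face; left, right, near and far as seen from the robot.
- tab_left_near (a point): Loose grey shim at the slab's left near corner, 57 by 36 mm: centre of its tab's outer face, 13 mm above the bench; x points to its nose, at the slab's left side face. Tab 12 mm long, 26 high; flat part 20 long, 11 thick; 25 mm taper to a 4 mm nose. Pushed square to the side face it slides under with less than 5 N; home, this point is 12 mm outside that face, 147 mm from the slab's centre.
- tab_left_far (a point): Loose grey shim at the slab's left far corner, 57 by 36 mm: centre of its tab's outer face, 13 mm above the bench; x points to its nose, at the slab's left side face. Tab 12 mm long, 26 high; flat part 20 long, 11 thick; 25 mm taper to a 4 mm nose. Pushed square to the side face it slides under with less than 5 N; home, this point is 12 mm outside that face, 147 mm from the slab's centre.
- tab_right_near (a point): Loose grey shim at the slab's right near corner, 57 by 36 mm: centre of its tab's outer face, 13 mm above the bench; x points to its nose, at the slab's right side face. Tab 12 mm long, 26 high; flat part 20 long, 11 thick; 25 mm taper to a 4 mm nose. Pushed square to the side face it slides under with less than 5 N; home, this point is 12 mm outside that face, 147 mm from the slab's centre.
- tab_right_far (a point): Loose grey shim at the slab's right far corner, 57 by 36 mm: centre of its tab's outer face, 13 mm above the bench; x points to its nose, at the slab's right side face. Tab 12 mm long, 26 high; flat part 20 long, 11 thick; 25 mm taper to a 4 mm nose. Pushed square to the side face it slides under with less than 5 N; home, this point is 12 mm outside that face, 147 mm from the slab's centre.
- balance: White compact balance standing at the middle of the slab, 165 mm (x) by 130 mm (y), 49 mm high, round steel pan 100 mm across; origin at the centre of its underside, 42 mm above the bench.
- beaker: Glass beaker on the balance pan, 48 mm across, 58 mm high; origin at the centre of its underside.
- dropper: Amber dropper bottle, 26 mm across, 62 mm high, standing beyond the slab's left side between the two left shims; origin at the centre of its underside.
- weight: Steel calibration weight with a knob, 28 mm across, 44 mm high, beyond the slab's right side between the two right shims; origin at the centre of its underside.
- cup: White plastic cup, 62 mm across, 62 mm high, at the near left; origin at the centre of its underside.
- flask: Glass beaker, 68 mm across, 85 mm high, far to the left; origin at the centre of its underside.
- reagent: Stoppered reagent bottle, 60 mm across, 125 mm high, far to the right; origin at the centre of its underside.
- vial: Small capped glass vial, 25 mm across, 54 mm high, at the near right; origin at the centre of its underside.
Mind the look-alikes: they are no part of the job. What is shaped like the part that bears tab_right_near but purple is not meant. What is shaped like the part that bears tab_right_far but purple is not meant.

How it is judged:
On the way, in this order (a step that is already met when the one before it is completed fails the run):
1. the rocking corner is pressed with the finger and dips (((horizontal distance between the grasp point and corner_left_near below 0.045 m and contact force between the fingers and slab above 1.5 N and height (world z) of corner_left_near below 0.039 m) or (horizontal distance between the grasp point and corner_left_far below 0.045 m and contact force between the fingers and slab above 1.5 N and height (world z) of corner_left_far below 0.039 m) or (horizontal distance between the grasp point and corner_right_near below 0.045 m and contact force between the fingers and slab above 1.5 N and height (world z) of corner_right_near below 0.039 m) or (horizontal distance between the grasp point and corner_right_far below 0.045 m and contact force between the fingers and slab above 1.5 N and height (world z) of corner_right_far below 0.039 m))), for 0.1 s.
2. the shim of that corner is pushed home under the slab (((y of tab_left_near in the frame of slab below 0.151 m and angle between the x axis of tab_left_near and the y axis of slab, either way round below 0.2 rad) or (y of tab_left_far in the frame of slab below 0.151 m and angle between the x axis of tab_left_far and the y axis of slab, either way round below 0.2 rad) or (y of tab_right_near in the frame of slab above -0.151 m and angle between the x axis of tab_right_near and the y axis of slab, either way round below 0.2 rad) or (y of tab_right_far in the frame of slab above -0.151 m and angle between the x axis of tab_right_far and the y axis of slab, either way round below 0.2 rad))), for 0.1 s.
3. that corner is pressed again and stays firm (((horizontal distance between the grasp point and corner_left_near below 0.045 m and contact force between the fingers and slab above 3 N and (y of tab_left_near in the frame of slab below 0.151 m and angle between the x axis of tab_left_near and the y axis of slab, either way round below 0.2 rad) and height (world z) of corner_left_near above 0.04 m) or (horizontal distance between the grasp point and corner_left_far below 0.045 m and contact force between the fingers and slab above 3 N and (y of tab_left_far in the frame of slab below 0.151 m and angle between the x axis of tab_left_far and the y axis of slab, either way round below 0.2 rad) and height (world z) of corner_left_far above 0.04 m) or (horizontal distance between the grasp point and corner_right_near below 0.045 m and contact force between the fingers and slab above 3 N and (y of tab_right_near in the frame of slab above -0.151 m and angle between the x axis of tab_right_near and the y axis of slab, either way round below 0.2 rad) and height (world z) of corner_right_near above 0.04 m) or (horizontal distance between the grasp point and corner_right_far below 0.045 m and contact force between the fingers and slab above 3 N and (y of tab_right_far in the frame of slab above -0.151 m and angle between the x axis of tab_right_far and the y axis of slab, either way round below 0.2 rad) and height (world z) of corner_right_far above 0.04 m))), for 0.1 s.
At the end, for the whole second after the job is handed in: The shim of the rocking corner lies under the slab edge with its tab within 4 mm of the edge and within 0.2 rad of square to it; the other three shims are within 12 mm of where they were; the slab is level (0.012 rad), at rest and within 12 mm of where it was (angle between slab's own z axis and vertical below 0.012 rad and linear speed of slab below 0.01 m/s and (((y of tab_left_near in the frame of slab below 0.151 m and angle between the x axis of tab_left_near and the y axis of slab, either way round below 0.2 rad) and distance of each of tab_left_far, tab_right_near, tab_right_far from where it was at the start of the episode below 0.012 m) or ((y of tab_left_far in the frame of slab below 0.151 m and angle between the x axis of tab_left_far and the y axis of slab, either way round below 0.2 rad) and distance of each of tab_left_near, tab_right_near, tab_right_far from where it was at the start of the episode below 0.012 m) or ((y of tab_right_near in the frame of slab above -0.151 m and angle between the x axis of tab_right_near and the y axis of slab, either way round below 0.2 rad) and distance of each of tab_left_near, tab_left_far, tab_right_far from where it was at the start of the episode below 0.012 m) or ((y of tab_right_far in the frame of slab above -0.151 m and angle between the x axis of tab_right_far and the y axis of slab, either way round below 0.2 rad) and distance of each of tab_left_near, tab_left_far, tab_right_near from where it was at the start of the episode below 0.012 m)) and distance of slab from where it was at the start of the episode below 0.012 m); the robot touches nothing.
It fails at once if a shim is lifted off the bench or tipped (height (world z) of any of tab_left_near, tab_left_far, tab_right_near, tab_right_far above 0.023 m or angle between any of tab_left_near, tab_left_far, tab_right_near, tab_right_far's own z axis and vertical above 0.35 rad).
It fails at once if the slab is shoved, lifted or tipped (distance of slab from where it was at the start of the episode above 0.02 m or angle between slab's own z axis and vertical above 0.08 rad).
It fails at once if the balance or its beaker is disturbed (angle between beaker's own z axis and vertical above 0.3 rad or z of balance in the frame of slab above 0.045 m or horizontal distance between balance and slab above 0.02 m or horizontal distance between beaker and balance above 0.045 m).
It fails at once if a bystander is moved or tipped (distance of any of dropper, weight, cup, flask, reagent, vial from where it was at the start of the episode above 0.025 m or angle between any of dropper, weight, cup, flask, reagent, vial's own z axis and vertical above 0.4 rad).
It also fails if it takes over 72 s, if anything falls off the work surface, if the arm or the gripper's body presses on something with over 40 N, if the wrist force passes 120 N, or if a joint passes its speed limit or range.

## Working session

There is one attempt and no reset: what is moved stays moved. The work goes in short steps, Python scripts to look and compute and a shell command to move; the robot and the scene stay as the last step left them, time stands still between calls to the robot, and variables do not carry over. Pictures are saved under pics/ and viewed, at most 10 in all, crops included, and the job is handed in when it is done.

```bash
mkdir -p pics
cat > h.py <<'E'
import numpy as np, cv2
from station import bot
def ray(cam,px):
    m=bot.camera_model(cam);K=np.array(m["intrinsics"]);R=np.array(m["R"]);t=np.array(m["t"])
    u=cv2.undistortPoints(np.array([[px]],float),K,np.array(m["dist_coeffs"]))[0,0]
    return -R.T@t, R.T@np.array([u[0],u[1],1])
def onz(cam,px,z):
    c,d=ray(cam,px); return c+d*(z-c[2])/d[2]
E
python3 - <<'E'
from h import *
for c in("scene","top"):
    p,d=bot.read_camera(c); cv2.imwrite(f"pics/{c}0.png",p)
    print(c,ray(c,[256,192])[0].round(3))
    for n,z in [("slab",.012),("corner_left_near",.042),("corner_left_far",.042),("corner_right_near",.042),("corner_right_far",.042),("tab_left_near",.013),("tab_left_far",.013),("tab_right_near",.013),("tab_right_far",.013),("balance",.042),("dropper",0),("weight",0),("cup",0),("vial",0)]:
        print(n,[(np.round(r["at"]).tolist(),round(r["score"],2),onz(c,r["at"],z)[:2].round(3).tolist()) for r in bot.pinpoint(n,c)[:3]])
o=bot.get_obs();print(o["t"],o["eef_pos"],o["tool_rot"],o["contact_force"])
E
```

```text
scene [ 0.938 -0.856  1.15 ]
slab [([273.0, 199.0], 0.63, [0.518, 0.01])]
corner_left_near [([264.0, 164.0], 0.96, [0.425, 0.117])]
corner_left_far [([309.0, 183.0], 0.91, [0.606, 0.112]), ([294.0, 167.0], 0.33, [0.527, 0.158])]
corner_right_near [([238.0, 202.0], 0.97, [0.432, -0.082])]
corner_right_far [([280.0, 224.0], 0.74, [0.599, -0.093])]
tab_left_near [([280.0, 160.0], 0.52, [0.453, 0.194])]
tab_left_far [([314.0, 171.0], 0.56, [0.588, 0.203]), ([263.0, 163.0], 0.47, [0.403, 0.146])]
tab_right_near [([227.0, 229.0], 0.74, [0.448, -0.181]), ([228.0, 248.0], 0.52, [0.489, -0.24]), ([265.0, 162.0], 0.49, [0.407, 0.154])]
tab_right_far [([275.0, 259.0], 0.78, [0.638, -0.205]), ([259.0, 249.0], 0.65, [0.576, -0.196]), ([225.0, 231.0], 0.25, [0.446, -0.187])]
balance [([274.0, 192.0], 0.58, [0.519, 0.014])]
dropper [([280.0, 226.0], 0.67, [0.589, -0.074]), ([296.0, 170.0], 0.42, [0.523, 0.187])]
weight [([246.0, 238.0], 0.57, [0.515, -0.173])]
cup [([177.0, 258.0], 0.68, [0.367, -0.346]), ([306.0, 185.0], 0.19, [0.588, 0.136])]
vial [([176.0, 258.0], 0.62, [0.364, -0.347])]
top [ 0
[... 519 characters left out ...]
, 0.72, [0.45, -0.191]), ([335.0, 210.0], 0.59, [0.484, -0.231])]
tab_right_far [([368.0, 259.0], 0.66, [0.348, -0.35]), ([326.0, 175.0], 0.53, [0.593, -0.191]), ([330.0, 156.0], 0.49, [0.658, -0.195])]
balance [([322.0, 221.0], 0.73, [0.439, -0.191]), ([264.0, 184.0], 0.71, [0.529, 0.001]), ([202.0, 179.0], 0.53, [0.515, 0.197])]
dropper [([202.0, 178.0], 0.38, [0.527, 0.203])]
weight [([195.0, 202.0], 0.56, [0.447, 0.211]), ([322.0, 196.0], 0.5, [0.526, -0.187])]
cup [([131.0, 231.0], 0.68, [0.325, 0.396])]
vial [([365.0, 255.0], 0.64, [0.358, -0.343])]
1.5 [ 0.1870389  -0.64859466  0.40469494] [1.32571269e-05 9.90165236e-01 1.39902844e-01 4.38697456e-06] [0.0038061  0.64989857 0.05602675]
```

Run:
```python
import cv2
p=cv2.imread("pics/top0.png")[120:270,165:365];cv2.imwrite("pics/topc.png",cv2.resize(p,(800,600),interpolation=cv2.INTER_CUBIC))
p=cv2.imread("pics/scene0.png")[130:280,190:390];cv2.imwrite("pics/scc.png",cv2.resize(p,(800,600),interpolation=cv2.INTER_CUBIC))
```

```text
(no output)
```

View pics/topc.png

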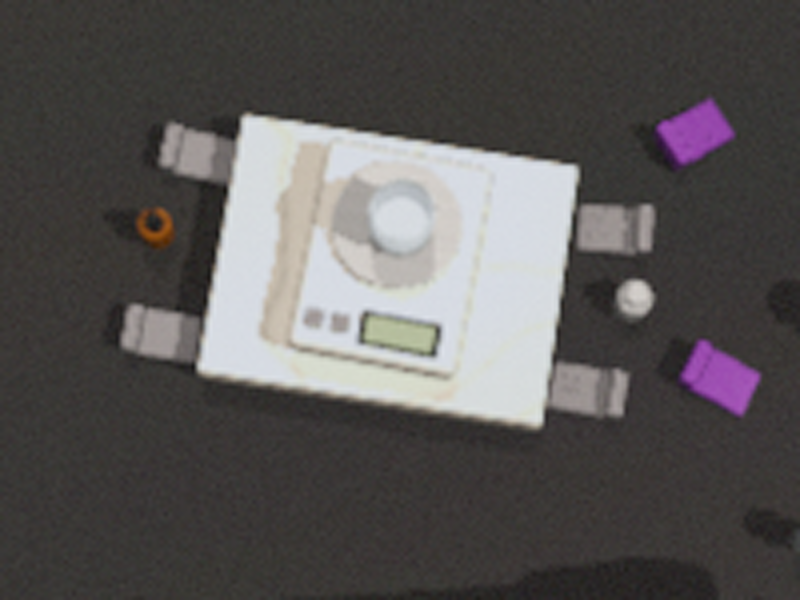

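View pics/scc.png

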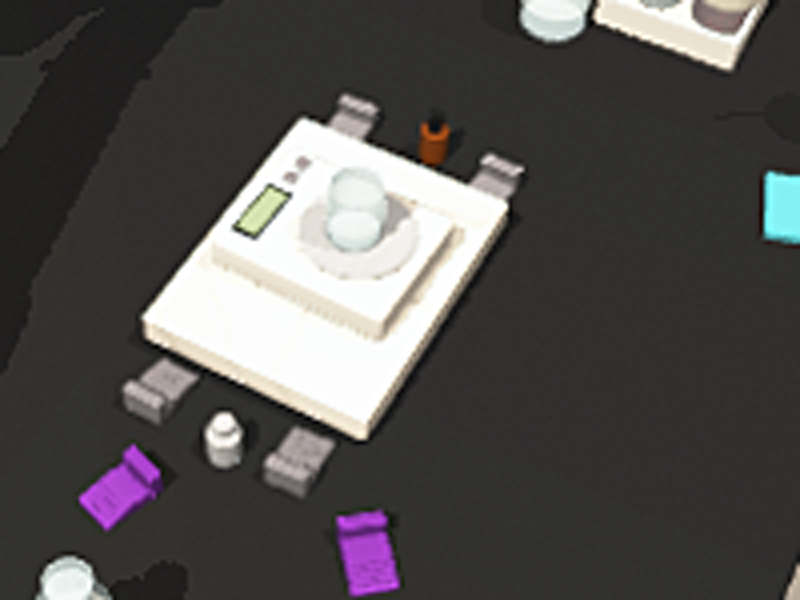

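```bash
cat > geo.py <<'E'
from h import *
f=lambda a,z:onz("top",[165+(a[0]-1.5)/4,120+(a[1]-1.5)/4],z)[:2]
FL,FR,NR,NL=[f(a,.042) for a in[(243,115),(578,165),(541,427),(200,376)]]
c=(FL+FR+NR+NL)/4
ex=(FL+FR-NL-NR);ey=(FL+NL-FR-NR);a=np.arctan2(ex[1],ex[0]);b=np.arctan2(-ey[0],ey[1])
th=(a*210+b*270)/480
X=np.array([np.cos(th),np.sin(th)]);Y=np.array([-X[1],X[0]])
if __name__=="__main__":
    print(c,np.linalg.norm(ex)/2,np.linalg.norm(ey)/2,np.degrees([a,b,th]))
    for n,sx,sy in[("LN",-1,1),("LF",1,1),("RN",-1,-1),("RF",1,-1)]:
        # 27 in from side face(y), 17 from end face(x)? both variants
        print(n,"A",(c+X*sx*(.105-.017)+Y*sy*(.135-.027)).round(4),"B",(c+X*sx*(.105-.027)+Y*sy*(.135-.017)).round(4))
    for n,p,q in[("LN",(127,306),(122,347)),("LF",(167,124),(160,165)),("RN",(629,370),(624,415)),("RF",(655,207),(652,250))]:
        u,v=f(p,.026),f(q,.026);m=(u+v)/2;d=m-c
        print(n,"tab",m.round(4),"slabframe",(d@X).round(4),(d@Y).round(4),"edge ang rel",np.degrees(np.arctan2((u-v)@Y,(u-v)@X)).round(1))
E
python3 geo.py; sed -i 's/^$//' geo.py
```

```text
[0.51879613 0.00588253] 0.2117311809968287 0.26753246544635584 [-0.12988148 -0.17094834 -0.15298159]
LN A [0.4311 0.1141] B [0.4411 0.1241]
LF A [0.6071 0.1136] B [0.5971 0.1237]
RN A [ 0.4305 -0.1019] B [ 0.4405 -0.1119]
RF A [ 0.6065 -0.1024] B [ 0.5965 -0.1123]
LN tab [0.4455 0.2061] slabframe -0.0738 0.2 edge ang rel 3.3
LF tab [0.5962 0.2008] slabframe 0.0768 0.1952 edge ang rel 0.5
RN tab [ 0.4518 -0.1907] slabframe -0.0664 -0.1967 edge ang rel 0.9
RF tab [ 0.5857 -0.1959] slabframe 0.0675 -0.2016 edge ang rel 3.1
```

```bash
python3 -m pendant '[[0,0,0,0,5.36],[0,0,0,0,5.36],[0,0,0,0,5.36],[0,0.0175,-0.0228,0,0],[0,0.0175,-0.0228,0,0],[0,0.0175,-0.0228,0,0],[0,0.0175,-0.0228,0,0],[0,0.0175,-0.0228,0,0],[0,0.0175,-0.0228,0,0],[0,0.0175,-0.0228,0,0],[0,0.0175,-0.0228,0,0],[0,0.0175,-0.0228,0,0]]' 40
python3 -m pendant '[[0,0.0175,-0.0228,0,0],[0,0.0175,-0.0228,0,0],[0,0.0175,-0.0228,0,0],[0,0.0175,-0.0228,0,0],[0,0.0175,-0.0228,0,0],[0,0.0175,-0.0228,0,0],[0,0.0175,-0.0228,0,0],[0,0.0175,-0.0228,0,0],[0,0.0175,-0.0228,0,0],[0,0.0175,-0.0228,0,0],[0,0.0175,-0.0228,0,0],[0,0,0,0,0]]'
```

```text
t: 2.5
eef_pos: [0.3452, -0.4422, 0.4049]
tool_rot: [0.0, 1.0, -0.0, 0.0]
contact_force: [0.0, -0.4, -0.1]
gripper_width: 0.003
grasp_force: 0.0
t: 3.5
eef_pos: [0.5403, -0.1865, 0.405]
tool_rot: [-0.002, 1.0, 0.004, 0.001]
contact_force: [0.9, 0.8, 0.8]
gripper_width: 0.0
grasp_force: 0.0
```

```bash
python3 -m pendant '[[0,0.022,-0.028,0,0],[0,0.022,-0.028,0,0],[0,0.022,-0.0285,0,0],[0,0,0,0.035,0],[0,0,0,0.035,0],[0,0,0,0.035,0],[0,0,0,0.035,0],[0,0,0,0.03,0],[0,0,0,0.01,0],[0,0,0,0,0],[0,0,0,0,0]]'
python3 -m pendant '[[0,0,0,0.004,0],[0,0,0,0.003,0],[0,0,0,0.003,0],[0,0,0,0,0],[0,0,0,0,0]]'
```

```text
t: 4.42
eef_pos: [0.6035, -0.1081, 0.2255]
tool_rot: [0.0, 1.0, 0.0, 0.0]
contact_force: [0.5, -0.3, 1.0]
gripper_width: 0.001
grasp_force: 0.0
t: 4.83
eef_pos: [0.6031, -0.1081, 0.2151]
tool_rot: [0.0, 1.0, 0.0, 0.0]
contact_force: [-0.2, 0.6, -0.3]
gripper_width: 0.0
grasp_force: 0.0
```

```bash
python3 -m pendant '[[0,0,0,0.001,0],[0,0,0,0.001,0],[0,0,0,0,0]]'
python3 -m pendant '[[0,0,0,0.001,0],[0,0,0,0.001,0],[0,0,0,0,0]]'
```

```text
t: 5.08
eef_pos: [0.6029, -0.108, 0.2126]
tool_rot: [0.0, 1.0, 0.0, -0.0]
contact_force: [-0.3, -0.1, 1.0]
gripper_width: 0.002
grasp_force: 0.0
t: 5.33
eef_pos: [0.6031, -0.108, 0.2108]
tool_rot: [0.0, 1.0, 0.0, 0.0]
contact_force: [0.1, 0.1, 1.9]
gripper_width: 0.003
grasp_force: 0.9
```

```bash
python3 -m pendant '[[0,0,0,0.001,0],[0,0,0,0,0],[0,0,0,0,0]]'
python3 -m pendant '[[0,0,0,0.001,0],[0,0,0,0,0],[0,0,0,0,0]]'
```

```text
t: 5.58
eef_pos: [0.6031, -0.108, 0.2105]
tool_rot: [0.0, 1.0, 0.0, 0.0]
contact_force: [-2.2, 0.1, 7.7]
gripper_width: -0.003
grasp_force: 3.7
t: 5.83
eef_pos: [0.6031, -0.108, 0.2103]
tool_rot: [0.0, 1.0, -0.0, 0.0]
contact_force: [-5.1, 0.2, 15.0]
gripper_width: -0.005
grasp_force: 7.1
```

```bash
python3 -m pendant '[[0,0,0,-0.007,0],[0,0,0,-0.012,0],[0,-0.035,0,0,0],[0,-0.035,0,0,0],[0,-0.035,0,0,0],[0,-0.035,0,0,0],[0,-0.032,0,0,0],[0,0,0,0,0],[0,0,0,0.006,0],[0,0,0,0.005,0],[0,0,0,0,0]]'
python3 -m pendant '[[0,0,0,0.002,0],[0,0,0,0,0]]'
```

```text
t: 6.75
eef_pos: [0.4322, -0.1079, 0.2162]
tool_rot: [-0.0, 1.0, 0.0, 0.0]
contact_force: [-0.1, 0.8, -0.4]
gripper_width: 0.002
grasp_force: 0.0
t: 6.92
eef_pos: [0.4327, -0.1082, 0.215]
tool_rot: [0.0, 1.0, 0.0, 0.001]
contact_force: [0.2, -0.7, 3.2]
gripper_width: -0.002
grasp_force: 1.7
```

```bash
python3 -m pendant '[[0,0,0,0.001,0],[0,0,0,0,0]]'
python3 -m pendant '[[0,0,0,0.001,0],[0,0,0,0,0]]'
python3 -m pendant '[[0,0,0,0.001,0],[0,0,0,0,0]]'
python3 -m pendant '[[0,0,0,0.001,0],[0,0,0,0,0]]'
```

```text
t: 7.08
eef_pos: [0.4327, -0.1082, 0.2147]
tool_rot: [0.0, 1.0, 0.0, 0.001]
contact_force: [-3.5, 0.1, 15.6]
gripper_width: 0.002
grasp_force: 8.0
t: 7.25
eef_pos: [0.4327, -0.1082, 0.2145]
tool_rot: [0.0, 1.0, 0.0, 0.001]
contact_force: [-6.0, -0.3, 29.9]
gripper_width: -0.0
grasp_force: 14.5
t: 7.42
eef_pos: [0.4328, -0.1082, 0.2143]
tool_rot: [0.001, 1.0, -0.0, 0.001]
contact_force: [-9.6, 0.3, 42.7]
gripper_width: -0.001
grasp_force: 21.2
t: 7.58
eef_pos: [0.4328, -0.1081, 0.2141]
tool_rot: [0.001, 1.0, -0.0, 0.001]
contact_force: [-14.2, 1.7, 56.4]
gripper_width: -0.001
grasp_force: 27.9
```

```bash
python3 -m pendant '[[0,0,0,-0.008,0],[0,0,0,-0.015,0],[0,0,0,-0.035,0],[0,-0.001,0.035,-0.035,0],[0,0.03,0.035,0,0],[0,0.03,0.035,0,0],[0,0.03,0.03,0,0],[0,0.03,0,0,0],[0,0.03,0,0,0],[0,0,0,0,0]]'
python3 - <<'E'
from geo import *
for p,z in[((655,130),.02),((680,168),.02),((655,207),.026),((652,250),.026),((655,250),.026),((580,205),.011),((580,250),.011),((634,300),.035)]: print(p,f(p,z).round(4))
p,d=bot.read_camera("top");cv2.imwrite("pics/t1.png",cv2.resize(p[120:270,225:425],(800,600),interpolation=cv2.INTER_CUBIC))
E
```

```text
t: 8.42
eef_pos: [0.5796, -0.2295, 0.2981]
tool_rot: [-0.0, 1.0, 0.001, 0.003]
contact_force: [1.1, 1.6, -0.6]
gripper_width: -0.003
grasp_force: 0.0
(655, 130) [ 0.6685 -0.1881]
(680, 168) [ 0.64   -0.2118]
(655, 207) [ 0.6034 -0.195 ]
(652, 250) [ 0.5681 -0.1968]
(655, 250) [ 0.5685 -0.1992]
(580, 205) [ 0.6001 -0.1368]
(580, 250) [ 0.5632 -0.1415]
(634, 300) [ 0.5239 -0.1866]
```

View pics/t1.png

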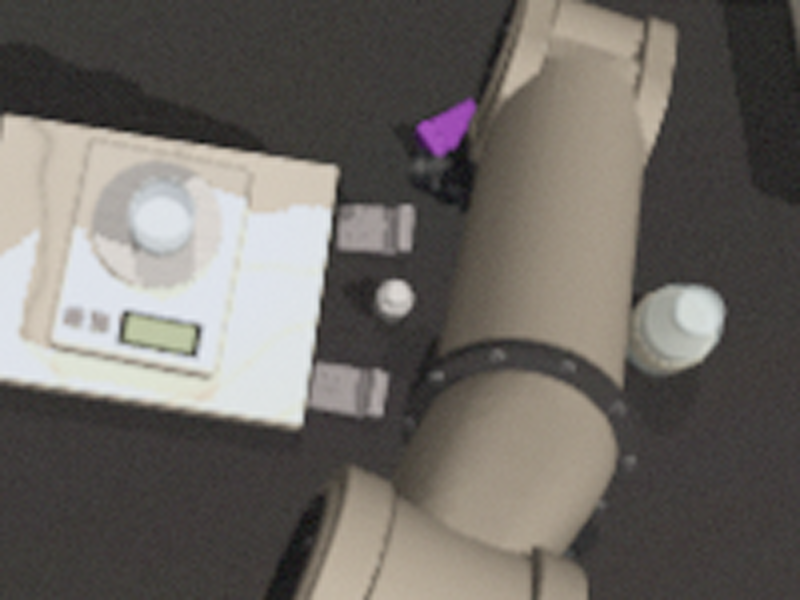

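```bash
python3 -m pendant '[[0,0.004,0.006,0.025,0],[0,0,0,0.03,0],[0,0,0,0.03,0],[0,0,0,0.02,0],[0,0,0,0.01,0],[0,0,0,0,0]]'
python3 -m pendant '[[0,0,-0.006,0,0],[0,0,-0.006,0,0],[0,0,-0.004,0,0],[0,0,-0.004,0,0],[0,0,-0.004,0,0],[0,0,-0.004,0,0],[0,0,0,0,0]]'
```

```text
t: 8.97
eef_pos: [0.5765, -0.2357, 0.1806]
tool_rot: [-0.001, 1.0, 0.0, -0.002]
contact_force: [-0.4, -0.5, -0.3]
gripper_width: -0.001
grasp_force: 0.0
t: 9.55
eef_pos: [0.5781, -0.207, 0.1836]
tool_rot: [-0.0, 1.0, 0.001, 0.0]
contact_force: [0.3, 0.0, -0.5]
gripper_width: 0.001
grasp_force: 0.0
```

```bash
python3 -m pendant '[[0,0,0.006,0,0],[0,0.007,0,0,0],[0,0,-0.006,0,0],[0,0,-0.004,0,0],[0,0,-0.004,0,0],[0,0,0,0,0]]'
python3 - <<'E'
from h import *
p,d=bot.read_camera("top");cv2.imwrite("pics/t2.png",cv2.resize(p[120:270,225:425],(800,600),interpolation=cv2.INTER_CUBIC))
p,d=bot.read_camera("scene");cv2.imwrite("pics/s2.png",cv2.resize(p[190:290,210:340],(780,600),interpolation=cv2.INTER_CUBIC))
E
```

```text
t: 10.05
eef_pos: [0.585, -0.1987, 0.1831]
tool_rot: [-0.0, 1.0, 0.001, -0.0]
contact_force: [-0.4, -0.8, -0.7]
gripper_width: 0.004
grasp_force: 0.0
```

View pics/s2.png

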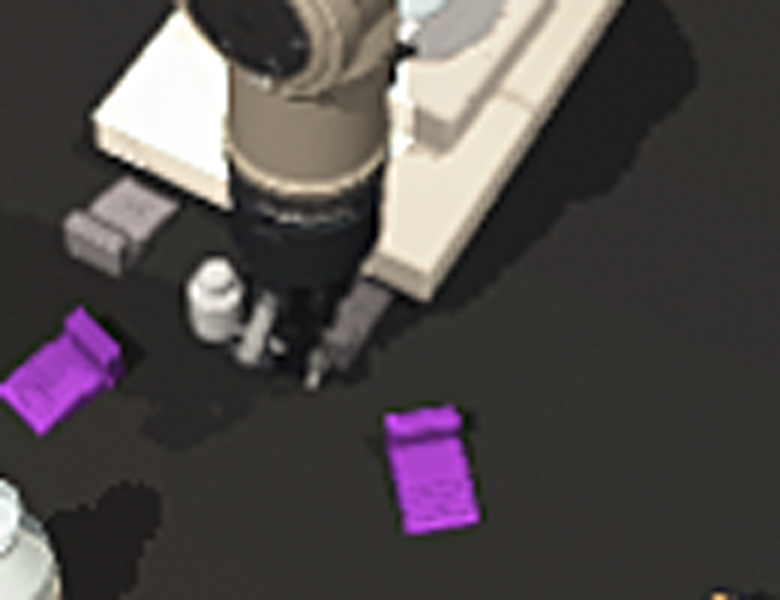

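The fingertip stands behind the right-far shim's tab, whose ends show either side at (258,330) and (312,370), and the weight at (215,300) is clear. I'll push on.

```bash
python3 -m pendant '[[0,0,-0.004,0,0],[0,0,-0.004,0,0],[0,0,-0.004,0,0],[0,0,-0.004,0,0],[0,0,0,0,0]]'
python3 -m pendant '[[0,0,-0.004,0,0],[0,0,-0.004,0,0],[0,0,-0.003,0,0],[0,0,0,0,0]]'
python3 - <<'E'
from h import *
p,d=bot.read_camera("scene");cv2.imwrite("pics/s3.png",cv2.resize(p[190:290,210:340],(780,600),interpolation=cv2.INTER_CUBIC))
E
```

```text
t: 10.57
eef_pos: [0.585, -0.1827, 0.1831]
tool_rot: [-0.0, 1.0, 0.001, -0.0]
contact_force: [0.4, 0.0, 0.4]
gripper_width: 0.003
grasp_force: 0.0
t: 10.9
eef_pos: [0.585, -0.1722, 0.1832]
tool_rot: [-0.0, 1.0, 0.001, 0.0]
contact_force: [-0.2, -0.0, 0.5]
gripper_width: -0.001
grasp_force: 0.0
```

View pics/s3.png

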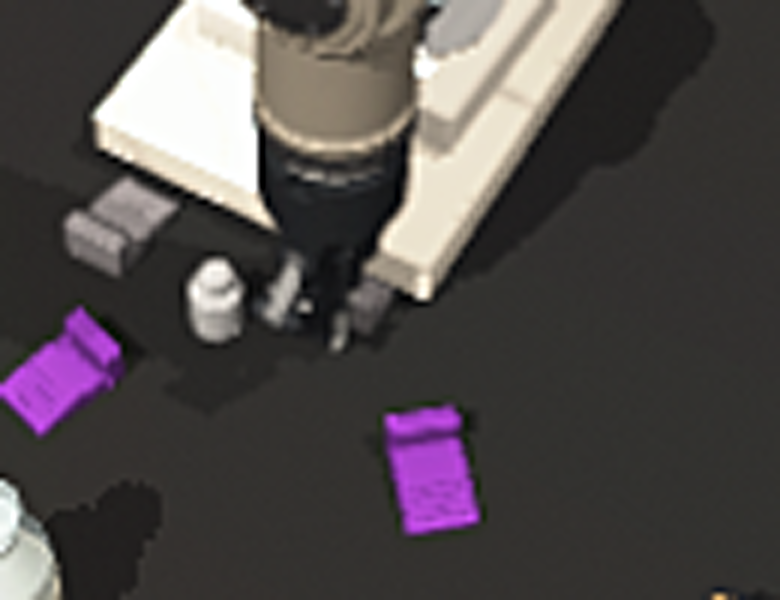

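The shim now slides under the slab with the finger, its tab at about (340,320) and square. I'll continue until the force rises.

```bash
python3 -m pendant '[[0,0,-0.003,0,0],[0,0,-0.003,0,0],[0,0,-0.002,0,0],[0,0,0,0,0]]'
python3 -m pendant '[[0,0,-0.002,0,0],[0,0,-0.002,0,0],[0,0,0,0,0]]'
python3 -m pendant '[[0,0,-0.002,0,0],[0,0,0,0,0]]'
```

```text
t: 11.28
eef_pos: [0.5849, -0.1645, 0.1832]
tool_rot: [-0.0, 1.0, 0.0, 0.0]
contact_force: [-0.0, -0.6, -0.5]
gripper_width: -0.0
grasp_force: 0.0
t: 11.53
eef_pos: [0.5849, -0.1607, 0.1832]
tool_rot: [-0.0, 1.0, 0.0, -0.0]
contact_force: [-0.7, -0.5, 0.2]
gripper_width: 0.001
grasp_force: 0.0
t: 11.7
eef_pos: [0.5849, -0.1588, 0.1832]
tool_rot: [-0.0, 1.0, 0.0, 0.0]
contact_force: [0.2, 0.4, 0.1]
gripper_width: -0.001
grasp_force: 0.0
```

```bash
python3 -m pendant '[[0,0,-0.002,0,0],[0,0,0,0,0]]'
python3 -m pendant '[[0,0,-0.002,0,0],[0,0,0,0,0]]'
python3 -m pendant '[[0,0,-0.001,0,0],[0,0,0,0,0]]'
```

```text
t: 11.87
eef_pos: [0.5849, -0.1568, 0.1832]
tool_rot: [-0.0, 1.0, 0.0, -0.0]
contact_force: [-0.2, -1.0, 0.2]
gripper_width: 0.001
grasp_force: 0.0
t: 12.03
eef_pos: [0.5848, -0.1553, 0.1831]
tool_rot: [0.0, 1.0, 0.0, -0.0]
contact_force: [0.1, -1.3, -0.1]
gripper_width: -0.003
grasp_force: 0.2
t: 12.2
eef_pos: [0.5847, -0.1551, 0.1832]
tool_rot: [0.001, 1.0, -0.0, 0.0]
contact_force: [0.3, -3.8, -0.2]
gripper_width: 0.0
grasp_force: 1.9
```

```bash
python3 -m pendant '[[0,0,-0.001,0,0],[0,0,0,0,0]]'
python3 -m pendant '[[0,0,-0.001,0,0],[0,0,0,0,0]]'
python3 -m pendant '[[0,0,0.01,0,0],[0,0,0.03,0,0],[0,0,0.035,0,0],[0,0,0.03,-0.03,0],[0,0,0.02,-0.03,0],[0,0,0,0,0]]'
python3 - <<'E'
from h import *
p,d=bot.read_camera("top");cv2.imwrite("pics/t4.png",cv2.resize(p[120:270,225:425],(800,600),interpolation=cv2.INTER_CUBIC))
E
```

```text
t: 12.37
eef_pos: [0.5847, -0.1548, 0.1833]
tool_rot: [0.001, 1.0, -0.001, 0.0]
contact_force: [-0.7, -6.6, 0.8]
gripper_width: -0.003
grasp_force: 3.0
t: 12.53
eef_pos: [0.5847, -0.1546, 0.1834]
tool_rot: [0.001, 1.0, -0.001, 0.0]
contact_force: [-0.7, -8.1, 0.5]
gripper_width: -0.004
grasp_force: 4.0
t: 13.03
eef_pos: [0.5858, -0.2837, 0.2483]
tool_rot: [0.003, 1.0, -0.004, 0.004]
contact_force: [1.1, -0.2, 0.9]
gripper_width: 0.002
grasp_force: 0.0
```

View pics/t4.png

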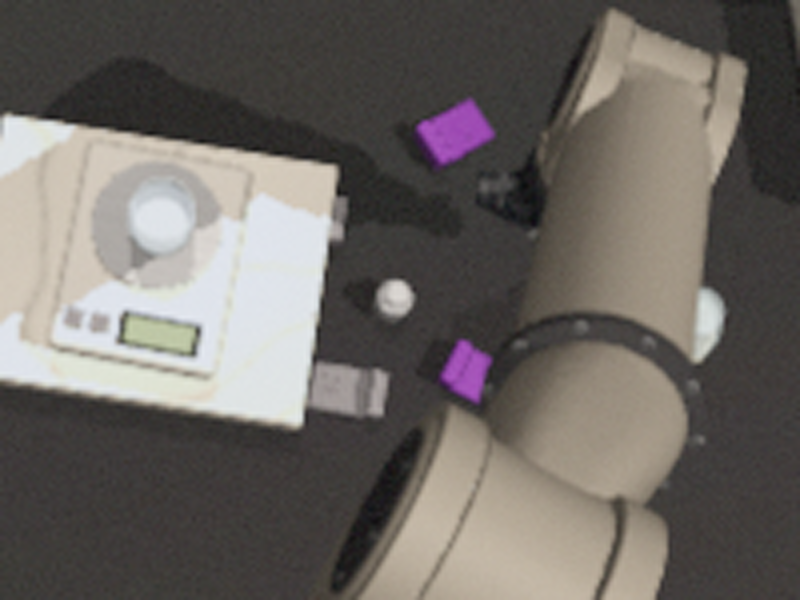

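The shim's tab lies against the slab edge at (340,218), square, and nothing else has moved. Next I press the corner again.

```bash
python3 -m pendant '[[0,0,0,-0.015,0],[0,0.006,-0.035,0,0],[0,0.006,-0.035,0,0],[0,0.005,-0.035,0,0],[0,0,-0.035,0,0],[0,0,-0.035,0,0],[0,0,0,0.015,0],[0,0,0,0.015,0],[0,0,0,0,0],[0,0,0,0,0]]'
```

```text
t: 13.92
eef_pos: [0.6011, -0.1006, 0.2264]
tool_rot: [-0.001, 1.0, 0.001, -0.002]
contact_force: [0.0, -0.1, 0.2]
gripper_width: 0.001
grasp_force: 0.0
```

```bash
python3 -m pendant '[[0,0,0,0.005,0],[0,0,0,0.004,0],[0,0,0,0.002,0],[0,0,0,0,0]]'
python3 -m pendant '[[0,0,0,0.001,0],[0,0,0,0,0],[0,0,0,0,0]]'
```

```text
t: 14.25
eef_pos: [0.6017, -0.102, 0.2163]
tool_rot: [-0.0, 1.0, -0.0, -0.0]
contact_force: [-0.4, -0.3, -0.2]
gripper_width: 0.0
grasp_force: 0.0
t: 14.5
eef_pos: [0.6019, -0.1018, 0.2158]
tool_rot: [0.0, 1.0, -0.0, 0.0]
contact_force: [0.2, 0.3, -0.7]
gripper_width: 0.0
grasp_force: 0.0
```

```bash
python3 -m pendant '[[0,0,0,0.001,0],[0,0,0,0,0],[0,0,0,0,0]]'
python3 -m pendant '[[0,0,0,0.001,0],[0,0,0,0,0],[0,0,0,0,0]]'
```

```text
t: 14.75
eef_pos: [0.602, -0.1017, 0.2148]
tool_rot: [0.0, 1.0, 0.0, 0.0]
contact_force: [-0.2, 0.6, 0.4]
gripper_width: -0.002
grasp_force: 0.2
t: 15.0
eef_pos: [0.602, -0.1017, 0.2146]
tool_rot: [0.0, 1.0, 0.0, 0.0]
contact_force: [-2.1, -0.2, 8.9]
gripper_width: 0.001
grasp_force: 4.3
```

Firm at 8.9 N. I hold a moment, retreat and verify.

```bash
python3 -m pendant '[[0,0,0,0.0005,0],[0,0,0,0,0],[0,0,0,0,0],[0,0,0,0,0]]'
python3 -m pendant '[[0,0,0,-0.01,0],[0,0,0,-0.03,0],[0,0,0,-0.035,0],[0,0,0,-0.035,0],[0,0,0.035,0,0],[0,0,0.035,0,0],[0,0,0.035,0,0],[0,0,0.035,0,0],[0,0,0.035,0,0],[0,0,0,0,0],[0,0,0,0,0]]'
python3 - <<'E'
from h import *
p,d=bot.read_camera("top");cv2.imwrite("pics/t5.png",cv2.resize(p[120:270,165:365],(800,600),interpolation=cv2.INTER_CUBIC))
E
```

```text
t: 15.33
eef_pos: [0.602, -0.1017, 0.2146]
tool_rot: [0.0, 1.0, 0.0, 0.0]
contact_force: [-4.5, 0.6, 13.0]
gripper_width: 0.0
grasp_force: 6.3
t: 16.25
eef_pos: [0.6009, -0.2799, 0.3231]
tool_rot: [0.001, 1.0, -0.003, -0.0]
contact_force: [-0.6, 0.1, -0.8]
gripper_width: 0.003
grasp_force: 0.0
```

View pics/t5.png

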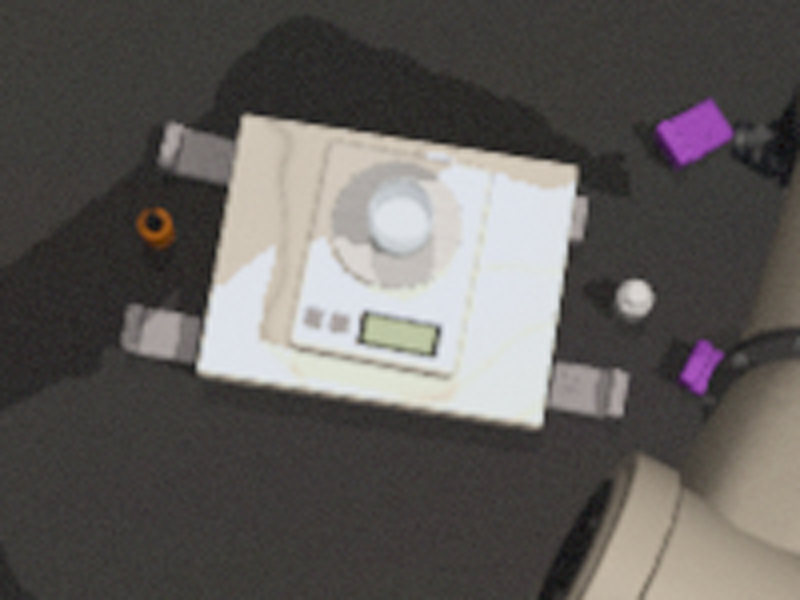

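The right-far tab sits at the slab edge at (580,218). The slab and the other shims are at the same pixels as at the start, and the arm is clear.

```bash
python3 -c "
from station import bot
print(bot.hand_in())"
```

```text
the job is handed in; nothing more can be done
None
```

The right far corner was the one that dipped (about 4 mm lower than the firm right near corner); I pushed its shim home under the slab, pressed it again and it held firm at 13 N, then handed the job in (no verdict came back; I did not press the two left corners).

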